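# Unload the part-used roll from the leaning film unwinder

## Robot

A 7-joint arm with a two-finger parallel gripper is mounted at the origin on a cart in front of the work surface, level with it; the furniture and walls round the work are solid. World frame = base frame: x ahead of the robot, y to its left, z up, the work surface at z = 0. Lengths are in m, angles in rad, forces in N, time in s.
With the tool pointing down it reaches from about 0.425 to 0.95 m from the base axis. Payload 4.7 kg.
Tool frame: the origin (TCP) lies at the very end of the fingers, on their centre line; the grasp point (between the pads) lies env.tcp_to_grasp behind it (env.tcp_to_grasp is the distance from the TCP to the grasp point, in m); z points along the fingers, y is the line along which they close (so a half turn about z gives the same grasp; the last joint's range is limited). The gripper opens to 87 mm and grips with 3 to 60 N. Pads are 19 mm wide; open, the fingers measure 117 mm over their backs; the gripper's body (75 mm by 190 mm) begins 51 mm behind the grasp point.
Start: joints at [1.083, 0.469, -0.049, 1.532, 0.024, 1.141, -0.082], TCP at [0.299, -0.605, 0.223] pointing down, gripper open.
Joint ranges: [-2.59, 2.59], [-0.33, 1.99], [-1.39, 1.29], [0.1, 2.45], [-1.04, 4.18], [0.21, 1.99], [-2.66, 2.66]. Speed limits (rad/s): [2.57, 2.57, 3.14, 3.14, 3.14, 3.14, 3.14].

## Interface

Orientations are given as a rotation vector (axis times angle).
In Python, from workcell import env, eyes gives the robot as it stands.
- The arm moves only by the tool move_arm, never from a script. Its argument "commands" is a list that holds one entry, the list of rows, each a list of 7 numbers: the shift along the tool's x, y, z scaled (see below), then the turn, a rotation vector about the tool's x, y, z scaled (see below), then the closure, from 0 (fully open) to 1 (shut). In form: [[[tx, ty, tz, ax, ay, az, hand], ...]]. A call has exactly 8 rows; each row shifts and turns the commanded pose from where the row before left it, along the tool's axes as they then stand; what a row does not reach is not made up. The controller multiplies each number of a shift by 0.15 m and each number of a turn by 180 degrees. A row lasts 1/12 s, in which the tool goes at most 41.7 mm and 7.16 degrees, less where a joint would pass 70% of its speed; a pose out of reach is approached as far as the arm can. A call with a number of a shift or a turn outside -1 to 1 is refused whole. A call with a gripper value outside its range is refused whole. The fingers move at their own pace and stop on an object; "squeeze" is the grip in N (left out, the last holds). Time passes only in rows, so rows that do not move let the fingers close, or fill a call up. It gives the time, the measured TCP pose, the force, the opening and the grip force at its end, in the units of the state.
- env.get_state(): the state, without advancing time (a new reading comes with each control period).
- eyes.camera(name): name is "scene" or "top" or "wrist"; returns a dict with "image" (400x640x3 uint8, blue, green, red), "depth" (400x640 float32, m along the optical axis (not along the pixel's ray), 0 where there is no reading), "camera_matrix" (3x3 intrinsics, pixels), "k1" (the pictures are not rectified: a ray, as slopes to the right and down, at radius r is drawn at 1 + k1 r^2 times it, then the intrinsics apply), "R" (3x3) and "t" (3): a world point X has camera coordinates R X + t; the wrist camera has in their place "mount" (4x4, takes a point from camera to tool coordinates, whose origin is the TCP and whose axes are the flange's). Camera axes: x right, y down, z forward; pixel columns grow to the right and rows downward; lengths in m; the calibration is good to about 2 mm. A picture is of the moment at which its call begins: read the wrist's pose just before it.
- env.hand_in(): hands the job in; it is judged then, once.
The state is a dict: "t": time; "joint_pos": joint angles; "dq": joint speeds; "joint_torque": joint torques, N m; "eef_pos": TCP position; "ee_rot": TCP orientation; "wrist_force": force on the tool from outside, world axes, zero at the start; "ft_torque": the same for the moment, N m; "opening": finger opening in m; "grip_force": force on a finger pad.
Only numpy, scipy, OpenCV 4.12 (cv2) and the standard library are available. Lean on these libraries where they do the work, as an engineer would, in place of code of your own. Each camera call takes 0.05 s, during which the arm holds its last target. There are 200 camera calls.

## Task

The film on the leaning unwinder is to be changed. Lift its loose cover plate off the two pins and lay it flat on the worktop, handle up, then slide the part-used film roll up along its spindle until it is off and stand it upright in the steel tray, with the projecting core end up. Do not drop the plate or the roll, and leave everything else on the worktop where it is.

Things in the scene. Friction and masses are not known exactly. Their poses are not given: they have to be found in the camera images.
- unwinder: fixed film unwinder: grey console on a 176 x 186 mm base plate, a steel deck on it sloping down to its front (-x). Spindle, cheeks and pins lean 25 degrees from vertical towards -x: direction (-0.423, 0, 0.906). At y = +-74 mm stand steel cheeks 82 mm wide, 114 mm tall along the spindle; front and back are open. Origin: on the worktop under the deck's centre, z up
- spindle_root (a point): point on the spindle's axis (spindle 32 mm thick) at the top of its 88 mm wide flange, where the roll's underside rests; axes as unwinder. Each cheek's outward ledge above carries an 8 mm pin, 14 mm long, parallel to the spindle. Two film guide posts stand in front of the roll, 62 mm tall along the spindle
- spindle_tip (a point): top of the spindle on its axis, 66 mm along the axis from spindle_root (axes as unwinder)
- cover: loose flat aluminium cover plate, 80 (x) x 190 (y) x 4 mm, 0.25 kg, with a 12 mm hole for a pin near each end (y = +-83 mm) and a black bow handle on top. It rests on the cheeks' ledges, leaning with the unwinder, and covers the roll. Origin: centre of its underside; z square to the plate, up through the handle
- cover_handle (a point): middle of the bow handle's bar: round, 10 mm thick, 56 mm long along the plate's x, its centre 34 mm above the plate's underside with 25 mm of free space beneath (axes as cover)
- roll: loose part-used film roll on the spindle, under the cover: cream film 92 mm across, 60 mm tall, wound on a brown cardboard core 50 mm across (38 mm bore, 3 mm play round the spindle) and 100 mm tall, so that the core projects 40 mm above the film; about 0.35 kg. Origin: centre of its underside; z along its axis to the projecting end
- core_top (a point): centre of the projecting core's top rim, 100 mm along z from the roll's origin; the core can be gripped from outside over the 40 mm below it (axes as roll)
- tray: loose rectangular stainless tray, 142 (x) x 130 (y) mm and 40 mm high with a 10 mm rim round it, walls and floor 3 mm; inside 136 x 124 mm. Origin: centre of its underside, z up
- film_core: an empty brown cardboard tube standing on end, 79 mm across, 130 mm tall; a bystander
- spare_roll: a cream film roll standing on end, 70 mm across, 120 mm tall, its core not projecting; a bystander, not the roll on the unwinder
- calib_weight: a brass-coloured knobbed calibration weight, 29 mm across, 48 mm tall; a bystander

How it is judged:
On the way, in this order (a step that is already met when the one before it is completed fails the run):
1. the cover plate is off the pins and lies flat on the worktop, handle up (angle between cover's own z axis and vertical below 0.06 rad and height (world z) of cover between -0.008 and 0.008 m), for 0.2 s.
2. the roll has been slid clear of the spindle (distance between roll and spindle_root above 0.068 m), for 0.1 s.
At the end, for the whole second after the job is handed in: The cover plate lies flat on the worktop, handle up (within 3 degrees and 8 mm), the roll stands upright (within 4.5 degrees, core end up) on the floor of the tray, less than 40 mm from its centre, the tray is flat on the worktop, and all is released and at rest (all of step 1 and linear speed of each of cover, roll below 0.02 m/s and angle between roll's own z axis and vertical below 0.08 rad and z of roll in the frame of tray between -0.001 and 0.009 m and horizontal distance between roll and tray below 0.04 m and angle between tray's own z axis and vertical below 0.06 rad and height (world z) of tray below 0.008 m and angular speed of roll below 0.2 rad/s); the robot touches nothing.
It fails at once if the roll is dropped (falls freely faster than 0.8 m/s) (linear speed of roll above 0.8 m/s and contact force between roll and the fingers below 0.05 N).
It fails at once if the cover plate is dropped (falls freely faster than 0.8 m/s) (linear speed of cover above 0.8 m/s and contact force between cover and the fingers below 0.05 N).
It fails at once if a bystander is shifted by more than 30 mm (distance of any of film_core, spare_roll, calib_weight from where it was at the start of the episode above 0.03 m).
It also fails if it takes over 61 s, if anything falls off the work surface, if the arm or the gripper's body presses on something with over 40 N, if the wrist force passes 120 N, or if a joint passes its speed limit or range.

## Working session

There is one attempt and no reset: what is moved stays moved. The work goes in short steps, Python scripts to look and compute and a tool call to move; the robot and the scene stay as the last step left them, time stands still between calls to the robot, and variables do not carry over. Pictures are saved under pics/ and viewed, at most 10 in all, crops included, and the job is handed in when it is done.

Besides the shell and the picture viewer there is one more tool, called after ">>>" by a JSON object that holds its "name" and its "arguments", one argument or row to a line. move_arm: Moves the arm, as the interface text tells. Its arguments: {"type":"object","properties":{"commands":{"type":"array"},"squeeze":{"type":"number"}},"required":["commands"]}

```bash
ls; mkdir -p pics
cat > h.py <<'E'
import numpy as np, cv2
from scipy.spatial.transform import Rotation as R
from workcell import env, eyes
def grab(name):
    s=env.get_state(); c=eyes.camera(name)
    if name=="wrist":
        T=np.eye(4); T[:3,:3]=R.from_rotvec(s["ee_rot"]).as_matrix(); T[:3,3]=s["eef_pos"]
        M=T@np.array(c["mount"]); c["Rw"]=M[:3,:3]; c["o"]=M[:3,3]
    else:
        c["Rw"]=np.array(c["R"]).T; c["o"]=-c["Rw"]@np.array(c["t"])
    return c
def cloud(c):
    h,w=c["depth"].shape
    u,v=np.meshgrid(np.arange(w),np.arange(h))
    p=np.stack([u,v],-1).reshape(-1,1,2).astype(np.float64)
    d=np.array([c["k1"],0,0,0,0],float)
    n=cv2.undistortPoints(p,np.array(c["camera_matrix"],float),d).reshape(h,w,2)
    z=c["depth"][...,None]
    P=np.concatenate([n*z,z],-1)@c["Rw"].T+c["o"]
    P[c["depth"]<=0]=np.nan
    return P
E
python3 - <<'E'
from h import *
print(env.tcp_to_grasp, env.get_state())
for n in("scene","top"):
    c=grab(n); cv2.imwrite(f"pics/{n}0.png",c["image"]); np.savez(f"{n}0.npz",P=cloud(c),im=c["image"]); print(n,c["o"],c["k1"])
E
```

```text
pics
0.0187 {'t': 0.0, 'joint_pos': array([ 1.08311411,  0.46946528, -0.04858241,  1.53368802,  0.02410531,
        1.14098545, -0.0822622 ]), 'dq': array([ 0.00092104, -0.00092584,  0.00077972, -0.00079798,  0.00077142,
       -0.00105746, -0.00118211]), 'joint_torque': array([-1.03393074e-04, -5.07984424e+01, -8.06711800e-02, -2.36159456e+01,
       -6.12510229e-02,  3.78241064e-02,  1.87764781e-04]), 'eef_pos': array([ 0.29866582, -0.60466575,  0.22148582]), 'ee_rot': array([-3.05743784e+00, -7.14012611e-01,  8.24060626e-04]), 'wrist_force': array([ 0.13899737, -0.05981227,  0.28608033]), 'ft_torque': array([ 0.01441382, -0.00107306, -0.03166485]), 'grip_force': 0.0, 'opening': 0.0870511751934997}
scene [0.05432777 0.35721129 0.85234293] -0.03625648865790231
top [0.43848423 0.0744174  1.12709524] 0.03862698837762348
```

Run:
```python
import cv2
```

```text
(no output)
```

View pics/scene0.png

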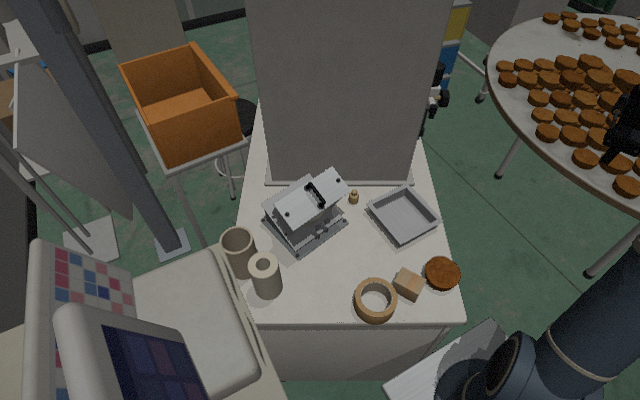

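View pics/top0.png

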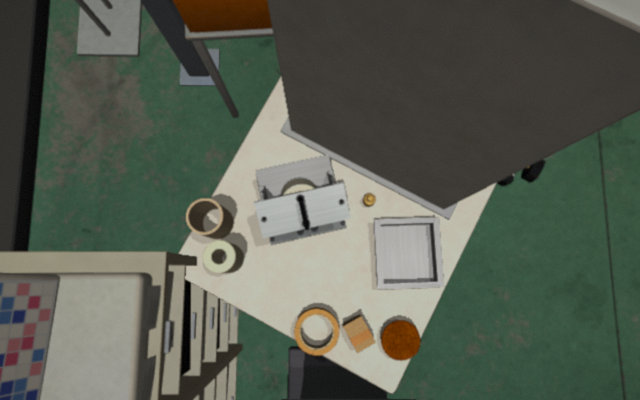

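The scene view shows the unwinder with its cover (about 312,195), the tray (402,215), a panel behind them, and the weight at (354,196). The top view shows the handle bar at (301,212), the cover pins at (265,217) and (340,200), the tray centre at (408,252), the core at (207,217), the spare roll at (220,257), and a ring, block and disc at the front.

Run:
```python
from h import *
D=np.load("top0.npz");P=D["P"]
def at(u,v):return P[v,u].round(3)
for n,q in dict(core=(207,217),spare=(210,248),weight=(369,198),ring=(300,322),block=(358,332),disc=(400,338),wall0=(285,130),wall1=(447,214),table=(330,280),cL=(192,275),cR=(395,388),cTR=(493,190), t0=(376,218),t1=(439,218),t2=(440,287),t3=(376,287),flo=(408,252),bar=(301,212),wallmid=(400,100),deck=(265,185),drawer=(180,258)).items():print(n,at(*q))
# cover plane
m=np.zeros(P.shape[:2],np.uint8)
cv2.fillPoly(m,[np.array([[262,212],[340,188],[344,204],[265,234]])],1)
Q=P[m>0];Q=Q[np.isfinite(Q).all(1)]
# ransac
best=None;rng=np.random.default_rng(0)
for i in range(400):
    a=Q[rng.choice(len(Q),3,False)];n=np.cross(a[1]-a[0],a[2]-a[0]);l=np.linalg.norm(n)
    if l<1e-6: continue
    n/=l;k=abs((Q-a[0])@n)<.0015
    if best is None or k.sum()>best.sum():best=k
S=Q[best];c=S.mean(0);n=np.linalg.svd(S-c)[2][2];n*=np.sign(n[2])
print("plane",c,n,np.degrees(np.arccos(n[2])),best.sum(),len(Q))
A=P.reshape(-1,3);A=A[np.isfinite(A).all(1)]
y=np.cross(n,[n[0],n[1],0]);y/=np.linalg.norm(y);x=np.cross(y,n)
h=(A-c)@n;k=(abs(h)<.002)&(np.linalg.norm(A-c,axis=1)<.13)
r=cv2.minAreaRect(np.stack([(A[k]-c)@x,(A[k]-c)@y],1).astype(np.float32));print(r,k.sum())
cc=c+x*r[0][0]+y*r[0][1];print("top centre",cc,"x",x,"y",y)
kb=(h>.024)&(h<.045)&(np.linalg.norm(A-cc,axis=1)<.06);B=A[kb]
print("bar",kb.sum(),B.mean(0),((B-cc)@x).min(),((B-cc)@x).max(),((B-cc)@y).mean(),h[kb].max())
# tray rim
kt=(A[:,2]>.034)&(A[:,2]<.046);T=A[kt]
t=P[252,408];T=T[np.linalg.norm(T[:,:2]-t[:2],axis=1)<.12]
print("tray",cv2.minAreaRect(T[:,:2].astype(np.float32)),len(T))
```

```text
core [ 0.574  0.34  -0.001]
spare [0.492 0.302 0.119]
weight [ 0.613 -0.047  0.049]
ring [0.331 0.111 0.045]
block [ 0.311 -0.019  0.05 ]
disc [ 0.296 -0.115  0.032]
wall0 [0.786 0.153 0.021]
wall1 [ 0.58  -0.235  0.021]
table [ 0.424  0.042 -0.001]
cL [ 0.435  0.37  -0.003]
cR [ 0.182 -0.106  0.001]
cTR [ 0.643 -0.357 -0.005]
t0 [ 0.572 -0.069  0.   ]
t1 [ 0.573 -0.222 -0.003]
t2 [ 0.409 -0.218 -0.002]
t3 [ 0.408 -0.066  0.003]
flo [ 0.49  -0.144  0.004]
bar [0.561 0.106 0.191]
wallmid [ 0.688 -0.045  0.478]
deck [0.64  0.194 0.066]
drawer [0.471 0.361 0.135]
plane [0.56903587 0.1081006  0.15618375] [-0.41575223 -0.09782112  0.90420192] 25.283991123988475 984 1677
((0.0007114596664905548, 0.00458332896232605), (0.18960684537887573, 0.08213020116090775), 89.96138000488281) 2378
top centre [0.5694594  0.10349176 0.15587988] x [-0.88016706 -0.20709192 -0.42710524] y [ 0.22903282 -0.9734187   0.        ]
bar 154 [0.55689025 0.10053544 0.18683714] -0.03241560010932088 0.03191690230491658 -1.01033567050835e-06 0.038278992281610476
tray ((0.487734317779541, -0.1376546025276184), (0.1616543084383011, 0.15191446244716644), 2.37898850440979) 1485
```

```bash
cat > plan.py <<'E'
from h import *
def rot(z,y):
    z=np.array(z,float);z/=np.linalg.norm(z);y=np.array(y,float);y-=z*(y@z);y/=np.linalg.norm(y)
    return np.stack([np.cross(y,z),y,z],1)
def plan(wps,hand,start=None,step=.03,ang=6.,pad=True):
    """wps: list of (TCP pos, Rotmat[,step]); prints rows in calls of 8"""
    s=env.get_state()
    p,Rm=(np.array(s["eef_pos"]),R.from_rotvec(s["ee_rot"])) if start is None else (np.array(start[0]),R.from_matrix(start[1]))
    rows=[]
    for w in wps:
        st=w[2] if len(w)>2 else step
        q=np.array(w[0]);Rt=R.from_matrix(w[1]);p0=p.copy();R0=Rm;rv=(R0.inv()*Rt).as_rotvec()
        n=int(max(1,np.ceil(np.linalg.norm(q-p0)/st),np.ceil(np.degrees(np.linalg.norm(rv))/ang)))
        for i in range(1,n+1):
            a=i/n;pt=p0+(q-p0)*a;Rn=R0*R.from_rotvec(rv*a)
            sh=np.round(Rm.inv().apply(pt-p)/.15,3);tu=np.round((Rm.inv()*Rn).as_rotvec()/np.pi,4)
            p=p+Rm.apply(sh*.15);Rm=Rm*R.from_rotvec(tu*np.pi)
            rows.append([*sh,*tu,hand])
    if pad:
        while len(rows)%8: rows.append([0,0,0,0,0,0,hand])
    for i in range(0,len(rows),8): print("[["+",".join("["+",".join(f"{v+0:g}" for v in r)+"]" for r in rows[i:i+8])+"]]")
    print("end",p.round(4),Rm.as_rotvec().round(4))
n=np.array([-.41575,-.0978,.9042]);yu=np.array([-.2290,.9734,0]);cc=np.array([.5695,.1035,.1559])
xu=np.cross(yu,n)
bar=cc+.030*n
E
python3 - <<'E'
from plan import *
Rg=rot(-n,-yu)
tg=bar-.0187*n
pre=tg+.08*n
print(pre,tg)
plan([((.33,-.40,.33),R.from_rotvec(env.get_state()["ee_rot"]).as_matrix()),(pre+np.array([-.02,0,.02]),Rg),(pre,Rg)],0,step=.036)
E
```

```text
[0.53154203 0.09457086 0.23845346] [0.56480202 0.10239486 0.16611746]
[[[0.113,-0.162,-0.103,0,0,0,0],[0.113,-0.162,-0.103,0,0,0,0],[0.113,-0.161,-0.103,0,0,0,0],[0.113,-0.162,-0.103,0,0,0,0],[0.113,-0.162,-0.103,0,0,0,0],[0.113,-0.162,-0.103,0,0,0,0],[0.113,-0.162,-0.103,0,0,0,0],[0.17,-0.161,0.032,-0.0011,0.0093,0.0047,0]]]
[[[0.166,-0.164,0.037,-0.0011,0.0094,0.0048,0],[0.163,-0.167,0.04,-0.0011,0.0093,0.0047,0],[0.159,-0.169,0.045,-0.0011,0.0093,0.0048,0],[0.155,-0.171,0.049,-0.0011,0.0093,0.0047,0],[0.151,-0.174,0.053,-0.0011,0.0094,0.0048,0],[0.147,-0.176,0.056,-0.0011,0.0093,0.0047,0],[0.142,-0.179,0.06,-0.0011,0.0093,0.0048,0],[0.138,-0.181,0.064,-0.0011,0.0094,0.0047,0]]]
[[[0.133,-0.184,0.067,-0.0011,0.0093,0.0048,0],[0.129,-0.185,0.07,-0.0011,0.0093,0.0047,0],[0.123,-0.188,0.073,-0.0011,0.0094,0.0048,0],[0.119,-0.189,0.076,-0.0011,0.0093,0.0047,0],[0.113,-0.192,0.079,-0.0011,0.0093,0.0048,0],[0.109,-0.194,0.081,-0.0011,0.0093,0.0047,0],[0.06,0.031,0.176,0,0,0,0],[0,0,0,0,0,0,0]]]
end [0.5315 0.0946 0.2385] [-2.997  -0.3478 -0.672 ]
```

>>> {"name": "move_arm", "arguments": {
  "commands": [
    [[0.113,-0.162,-0.103,0,0,0,0],[0.113,-0.162,-0.103,0,0,0,0],[0.113,-0.161,-0.103,0,0,0,0],[0.113,-0.162,-0.103,0,0,0,0],[0.113,-0.162,-0.103,0,0,0,0],[0.113,-0.162,-0.103,0,0,0,0],[0.113,-0.162,-0.103,0,0,0,0],[0.17,-0.161,0.032,-0.0011,0.0093,0.0047,0]]
  ]
}}

```text
t: 0.77
eef_pos: [0.3436, -0.3673, 0.3295]
ee_rot: [3.062, 0.69, 0.052]
wrist_force: [1.1, -0.9, 0.2]
opening: 0.0869
grip_force: 0.0
```

>>> {"name": "move_arm", "arguments": {
  "commands": [
    [[0.166,-0.164,0.037,-0.0011,0.0094,0.0048,0],[0.163,-0.167,0.04,-0.0011,0.0093,0.0047,0],[0.159,-0.169,0.045,-0.0011,0.0093,0.0048,0],[0.155,-0.171,0.049,-0.0011,0.0093,0.0047,0],[0.151,-0.174,0.053,-0.0011,0.0094,0.0048,0],[0.147,-0.176,0.056,-0.0011,0.0093,0.0047,0],[0.142,-0.179,0.06,-0.0011,0.0093,0.0048,0],[0.138,-0.181,0.064,-0.0011,0.0094,0.0047,0]]
  ]
}}

```text
t: 1.43
eef_pos: [0.4391, -0.102, 0.287]
ee_rot: [-3.045, -0.496, -0.411]
wrist_force: [0.3, -0.9, 0.6]
opening: 0.087
grip_force: 0.0
```

>>> {"name": "move_arm", "arguments": {
  "commands": [
    [[0.133,-0.184,0.067,-0.0011,0.0093,0.0048,0],[0.129,-0.185,0.07,-0.0011,0.0093,0.0047,0],[0.123,-0.188,0.073,-0.0011,0.0094,0.0048,0],[0.119,-0.189,0.076,-0.0011,0.0093,0.0047,0],[0.113,-0.192,0.079,-0.0011,0.0093,0.0048,0],[0.109,-0.194,0.081,-0.0011,0.0093,0.0047,0],[0.06,0.031,0.176,0,0,0,0],[0,0,0,0,0,0,0]]
  ]
}}

```text
t: 2.1
eef_pos: [0.5317, 0.096, 0.2354]
ee_rot: [-2.996, -0.354, -0.665]
wrist_force: [0.2, -1.1, 0.4]
opening: 0.0871
grip_force: 0.0
```

Run:
```python
from plan import *
c=grab("wrist"); cv2.imwrite("pics/w1.png",c["image"]); P=cloud(c);np.savez("w1.npz",P=P)
s=env.get_state();print(s["eef_pos"],s["ee_rot"],s["joint_pos"].round(2))
A=P.reshape(-1,3);A=A[np.isfinite(A).all(1)]
h=(A-cc)@n
k=(np.abs(h)<.006)&(np.linalg.norm(A-cc,axis=1)<.12);S=A[k];m=S.mean(0);v=np.linalg.svd(S-m,full_matrices=False)[2][2];v*=np.sign(v[2]);print("plane",m,v,((m-cc)@n),k.sum())
kb=(h>.024)&(h<.045)&(np.linalg.norm(A-cc,axis=1)<.05);B=A[kb]
print("bar",kb.sum(),((B-cc)@xu).min(),((B-cc)@xu).max(),np.percentile((B-cc)@yu,[2,50,98]),h[kb].max())
```

```text
[0.5310397  0.09478159 0.23617562] [-2.99771273 -0.35089892 -0.66538596] [ 0.43  0.09 -0.72  2.11  0.15  0.53 -1.73]
plane [0.57174343 0.10486696 0.15725163] [-0.40908788 -0.09463622  0.90757429] 0.00015575313232631317 15666
bar 918 -0.03182907268940101 0.03217332489275387 [-0.00381902  0.00061576  0.00535837] 0.036718827754708215
```

View pics/w1.png

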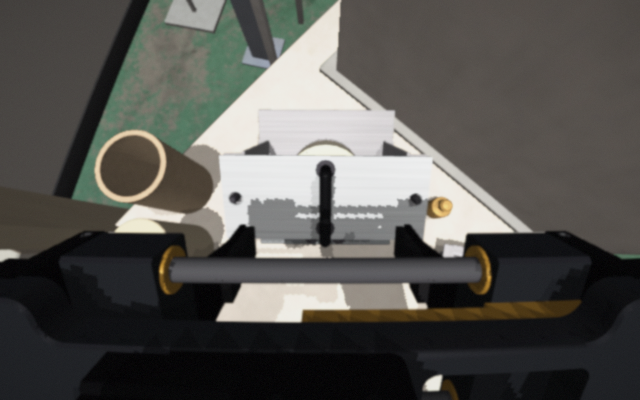

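The wrist view shows the handle bar (325,165 to 325,235) centred between the fingers, with the pins at (236,198) and (416,199). It agrees with the top-camera fit.

Run:
```python
from plan import *
Rg=rot(-n,-yu)
tg=bar-.0187*n
plan([(tg,Rg,.013)],0)
```

```text
[[[0.002,0,0.074,-0.0001,0.0002,0.0001,0],[0.001,0.001,0.075,0,0.0002,0.0001,0],[0.002,0,0.074,-0.0001,0.0002,0,0],[0.001,0.001,0.075,-0.0001,0.0002,0.0001,0],[0.002,0,0.074,0,0.0002,0.0001,0],[0.001,0,0.074,-0.0001,0.0002,0.0001,0],[0.001,0.001,0.075,0,0.0002,0,0],[0,0,0,0,0,0,0]]]
end [0.5648 0.1023 0.1661] [-2.9969 -0.348  -0.6722]
```

>>> {"name": "move_arm", "arguments": {
  "commands": [
    [[0.002,0,0.074,0,0,0,0],[0.001,0.001,0.075,0,0,0,0],[0.002,0,0.074,0,0,0,0],[0.001,0.001,0.075,0,0,0,0],[0.002,0,0.074,0,0,0,0],[0.001,0,0.074,0,0,0,0],[0.001,0.001,0.075,0,0,0,0],[0,0,0,0,0,0,0]]
  ]
}}

```text
t: 2.82
eef_pos: [0.565, 0.1002, 0.1672]
ee_rot: [-3.001, -0.346, -0.669]
wrist_force: [-0.4, 1.1, -0.5]
opening: 0.087
grip_force: 0.0
```

>>> {"name": "move_arm", "arguments": {
  "commands": [
    [[0,0,0,0,0,0,1],[0,0,0,0,0,0,1],[0,0,0,0,0,0,1],[0,0,0,0,0,0,1],[0,0,0,0,0,0,1],[0,0,0,0,0,0,1],[0,0,0,0,0,0,1],[0,0,0,0,0,0,1]]
  ],
  "squeeze": 45
}}

```text
t: 3.48
eef_pos: [0.5657, 0.1015, 0.1687]
ee_rot: [-2.998, -0.348, -0.674]
wrist_force: [-0.4, -0.6, 0.1]
opening: 0.0413
grip_force: 0.0
```

>>> {"name": "move_arm", "arguments": {
  "commands": [
    [[0,0,0,0,0,0,1],[0,0,0,0,0,0,1],[0,0,0,0,0,0,1],[0,0,0,0,0,0,1],[0,0,0,0,0,0,1],[0,0,0,0,0,0,1],[0,0,0,0,0,0,1],[0,0,0,0,0,0,1]]
  ]
}}

```text
t: 4.15
eef_pos: [0.5657, 0.1024, 0.1686]
ee_rot: [-2.997, -0.35, -0.674]
wrist_force: [-0.3, 4.1, -1.5]
opening: 0.0088
grip_force: 45.0
```

Run:
```python
from plan import *
s=env.get_state();print(s["eef_pos"],s["opening"],s["grip_force"],s["wrist_force"])
Rg=R.from_rotvec(s["ee_rot"]).as_matrix()
nn=-Rg[:,2];print(nn)
p=s["eef_pos"]
Rv=rot([0,0,-1],-yu)
plan([(p+.05*nn,Rg,.013),(p+.08*nn+np.array([-.02,0,.02]),Rg,.02),],1)
```

```text
[0.5656839  0.10239168 0.16861082] 0.008807720614789766 45.00040948390961 [-0.2867562   4.10688929 -1.46808818]
[-0.41650569 -0.09763039  0.90387572]
[[[0,0,-0.083,0,0,0,1],[0,0,-0.084,0,0,0,1],[0,0,-0.083,0,0,0,1],[0,0,-0.083,0,0,0,1],[-0.02,-0.01,-0.125,0,0,0,1],[-0.02,-0.01,-0.126,0,0,0,1],[-0.02,-0.011,-0.125,0,0,0,1],[0,0,0,0,0,0,1]]]
end [0.5124 0.0947 0.2609] [-2.9971 -0.3496 -0.6736]
```

>>> {"name": "move_arm", "arguments": {
  "commands": [
    [[0,0,-0.083,0,0,0,1],[0,0,-0.084,0,0,0,1],[0,0,-0.083,0,0,0,1],[0,0,-0.083,0,0,0,1],[-0.02,-0.01,-0.125,0,0,0,1],[-0.02,-0.01,-0.126,0,0,0,1],[-0.02,-0.011,-0.125,0,0,0,1],[0,0,0,0,0,0,1]]
  ]
}}

```text
t: 4.82
eef_pos: [0.5119, 0.0933, 0.263]
ee_rot: [-3.0, -0.348, -0.678]
wrist_force: [0.4, 1.1, -2.1]
opening: 0.0083
grip_force: 45.0
```

Run:
```python
from plan import *
s=env.get_state();print(s["eef_pos"],s["opening"],s["grip_force"],s["wrist_force"])
c=grab("scene"); cv2.imwrite("pics/s2.png",cv2.resize(c["image"][150:300,220:460],None,fx=3,fy=3))
t=grab("top");P=cloud(t);np.savez("top2.npz",P=P,im=t["image"])
# plate fit under held gripper (may be occluded)
c2=cloud(c);A=c2.reshape(-1,3);A=A[np.isfinite(A).all(1)]
Rg=R.from_rotvec(s["ee_rot"]).as_matrix();z=Rg[:,2]
q=s["eef_pos"]-z*.0187+z*.030   # expected top centre
for nm,A in(("scene",A),("top",P.reshape(-1,3)[np.isfinite(P.reshape(-1,3)).all(1)])):
    k=(abs((A-q)@z)<.008)&(np.linalg.norm(A-q,axis=1)<.11);S=A[k];m=S.mean(0);v=np.linalg.svd(S-m,full_matrices=False)[2][2];v*=np.sign(v[2])
    print(nm,k.sum(),v,"tool",-z,((m-q)@z))
    r=cv2.minAreaRect(np.stack([(S-q)@Rg[:,0],(S-q)@Rg[:,1]],1).astype(np.float32));print(r)
```

```text
[0.51193278 0.09327012 0.26295694] 0.008322344464047494 44.99809741973877 [ 0.43373488  1.05950384 -2.1110833 ]
scene 1103 [-0.41291965 -0.09302523  0.90600423] tool [-0.41901924 -0.09374805  0.90312467] 0.0016238546114399936
((-0.003184337168931961, -0.0018612667918205261), (0.08060022443532944, 0.1903216540813446), 0.06179814413189888)
top 2003 [-0.41117172 -0.09400392  0.9066979 ] tool [-0.41901924 -0.09374805  0.90312467] 0.0033406176916113703
((-0.0032432563602924347, 0.0017007887363433838), (0.18977874517440796, 0.08162769675254822), 89.99427795410156)
```

View pics/s2.png

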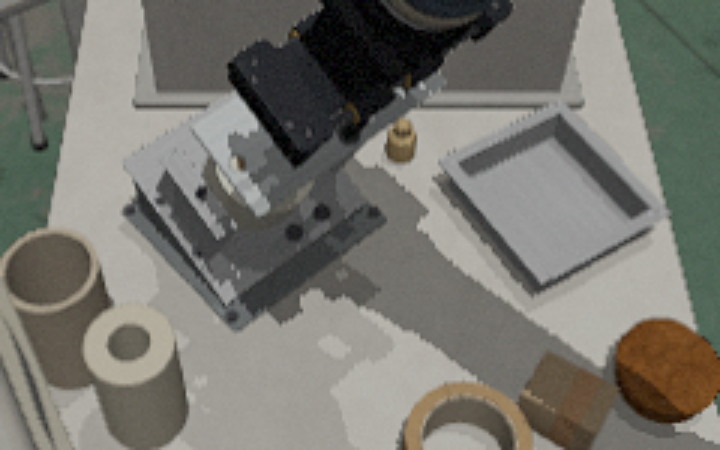

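The crop shows the plate clear of the pins and square in the fingers. The base plate's front corners are at about (238,318) and (380,213), and the worktop between the unwinder and the ring is free.

Run:
```python
from plan import *
P=np.load("top0.npz")["P"];A=P.reshape(-1,3);A=A[np.isfinite(A).all(1)]
S=cloud(grab("scene"))
for u,v in((299,256),(347,221),(299,254)):print("base corner",S[v,u].round(3))
B=S.reshape(-1,3);A=np.vstack([A,B[np.isfinite(B).all(1)]])
for ctr in((.448,.10),(.44,.1),(.44,.12),(.45,.11)):
    d=A[:,:2]-ctr; x=d@xu[:2]/np.linalg.norm(xu[:2]);y=d@yu[:2]
    k=(A[:,2]>.008)&(A[:,2]<.12)&(abs(x)<.1)&(abs(y)<.16)
    ex=np.maximum(abs(x[k])-.04,0);ey=np.maximum(abs(y[k])-.095,0);m=np.hypot(ex,ey);i=np.argsort(m)[:30]
    print(ctr,m[i][[0,10,29]].round(3),A[k][i[10]].round(3))
s=env.get_state();Rv=rot([0,0,-1],-yu);Rg=R.from_rotvec(s["ee_rot"]).as_matrix()
plan([((.46,.09,.25),Rg,.02),((.445,.1,.11),Rv,.02)],1)
```

```text
base corner [0.515 0.179 0.006]
base corner [ 0.558  0.005 -0.001]
base corner [0.523 0.175 0.002]
(0.448, 0.1) [0.034 0.037 0.039] [0.532 0.083 0.074]
(0.44, 0.1) [0.041 0.042 0.044] [0.359 0.086 0.049]
(0.44, 0.12) [0.03  0.03  0.031] [0.467 0.25  0.12 ]
(0.45, 0.11) [0.03  0.033 0.035] [0.532 0.083 0.074]
[[[-0.113,-0.02,-0.029,0,0,0,1],[-0.112,-0.02,-0.028,0,0,0,1],[-0.113,-0.02,-0.029,0,0,0,1],[-0.059,-0.011,0.101,0.0001,-0.0175,0,1],[-0.053,-0.011,0.104,0.0001,-0.0175,0,1],[-0.048,-0.012,0.108,0.0001,-0.0175,-0.0001,1],[-0.041,-0.011,0.109,0.0001,-0.0175,0,1],[-0.036,-0.011,0.112,0.0001,-0.0175,0,1]]]
[[[-0.029,-0.011,0.113,0.0001,-0.0175,0,1],[-0.023,-0.011,0.115,0.0001,-0.0175,-0.0001,1],[-0.017,-0.011,0.116,0.0001,-0.0175,0,1],[0,0,0,0,0,0,1],[0,0,0,0,0,0,1],[0,0,0,0,0,0,1],[0,0,0,0,0,0,1],[0,0,0,0,0,0,1]]]
end [0.4449 0.1    0.11  ] [-3.1206e+00 -3.6230e-01 -1.0000e-04]
```

>>> {"name": "move_arm", "arguments": {
  "commands": [
    [[-0.113,-0.02,-0.029,0,0,0,1],[-0.112,-0.02,-0.028,0,0,0,1],[-0.113,-0.02,-0.029,0,0,0,1],[-0.059,-0.011,0.101,0.0001,-0.0175,0,1],[-0.053,-0.011,0.104,0.0001,-0.0175,0,1],[-0.048,-0.012,0.108,0.0001,-0.0175,0,1],[-0.041,-0.011,0.109,0.0001,-0.0175,0,1],[-0.036,-0.011,0.112,0.0001,-0.0175,0,1]]
  ]
}}

```text
t: 5.63
eef_pos: [0.4511, 0.097, 0.1613]
ee_rot: [-3.092, -0.359, -0.252]
wrist_force: [-1.0, -1.0, -2.1]
opening: 0.009
grip_force: 45.0
```

>>> {"name": "move_arm", "arguments": {
  "commands": [
    [[-0.029,-0.011,0.113,0.0001,-0.0175,0,1],[-0.023,-0.011,0.115,0.0001,-0.0175,0,1],[-0.017,-0.011,0.116,0.0001,-0.0175,0,1],[0,0,0,0,0,0,1],[0,0,0,0,0,0,1],[0,0,0,0,0,0,1],[0,0,0,0,0,0,1],[0,0,0,0,0,0,1]]
  ]
}}

```text
t: 6.3
eef_pos: [0.4459, 0.1008, 0.1117]
ee_rot: [-3.12, -0.363, -0.007]
wrist_force: [-0.7, -0.0, -1.9]
opening: 0.0086
grip_force: 45.0
```

Run:
```python
from plan import *
s=env.get_state();print(s["eef_pos"],s["opening"],s["grip_force"],s["wrist_force"],s["joint_pos"].round(2))
Rg=R.from_rotvec(s["ee_rot"]).as_matrix();z=Rg[:,2]
q=s["eef_pos"]-z*.0187+z*.032
for nm in("scene","top"):
    P=cloud(grab(nm));A=P.reshape(-1,3);A=A[np.isfinite(A).all(1)]
    k=(abs((A-q)@z)<.008)&(np.linalg.norm(A-q,axis=1)<.11);S=A[k];m=S.mean(0);v=np.linalg.svd(S-m,full_matrices=False)[2][2];v*=np.sign(v[2])
    print(nm,k.sum(),v,"tool",-z,"plate top z",m[2])
Rv=rot([0,0,-1],-yu);p=s["eef_pos"].copy()
plan([((p[0],p[1],.028),Rv,.013)],1)
```

```text
[0.44585845 0.10083841 0.11171803] 0.008628787693150827 44.99821364879608 [-0.70104166 -0.01750943 -1.86560973] [ 0.31  0.35 -0.74  2.12  0.33  0.79 -1.98]
scene 1461 [ 0.0255195  -0.00361308  0.9996678 ] tool [-4.09356914e-03 -7.06612109e-04  9.99991372e-01] plate top z 0.09852544992284801
top 75 [0.03591673 0.02257165 0.99909985] tool [-4.09356914e-03 -7.06612109e-04  9.99991372e-01] plate top z 0.09705369927129279
[[[0,0,0.08,0,-0.0002,0,1],[-0.001,0,0.079,0,-0.0002,0,1],[0,0,0.08,0,-0.0001,0,1],[0,0,0.08,0,-0.0002,0,1],[0,0,0.079,0,-0.0002,0,1],[0,0,0.08,0.0001,-0.0002,0,1],[0,0,0.08,0,-0.0001,0,1],[0,0,0,0,0,0,1]]]
end [0.4459 0.1008 0.028 ] [-3.1205e+00 -3.6230e-01 -2.0000e-04]
```

>>> {"name": "move_arm", "arguments": {
  "commands": [
    [[0,0,0.08,0,0,0,1],[0,0,0.08,0,0,0,1],[0,0,0.08,0,0,0,1],[0,0,0.08,0,0,0,1],[0,0,0.08,0,0,0,1],[0,0,0.08,0,0,0,1],[0,0,0.08,0,0,0,1],[0,0,0,0,0,0,1]]
  ]
}}

```text
t: 7.07
eef_pos: [0.444, 0.1008, 0.0242]
ee_rot: [-3.12, -0.364, 0.005]
wrist_force: [-0.7, -0.2, -3.2]
opening: 0.0089
grip_force: 45.0
```

>>> {"name": "move_arm", "arguments": {
  "commands": [
    [[0,0,0.013,0,0,0,1],[0,0,0.013,0,0,0,1],[0,0,0.013,0,0,0,1],[0,0,0.01,0,0,0,1],[0,0,0.007,0,0,0,1],[0,0,0,0,0,0,1],[0,0,0,0,0,0,1],[0,0,0,0,0,0,1]]
  ]
}}

```text
t: 7.73
eef_pos: [0.4459, 0.1012, 0.0185]
ee_rot: [-3.12, -0.363, -0.003]
wrist_force: [-0.2, -0.1, -2.4]
opening: 0.0084
grip_force: 45.0
```

>>> {"name": "move_arm", "arguments": {
  "commands": [
    [[0,0,0.005,0,0,0,1],[0,0,0.005,0,0,0,1],[0,0,0.003,0,0,0,1],[0,0,0,0,0,0,1],[0,0,0,0,0,0,1],[0,0,0,0,0,0,1],[0,0,0,0,0,0,1],[0,0,0,0,0,0,1]]
  ]
}}

```text
t: 8.4
eef_pos: [0.4461, 0.1013, 0.0178]
ee_rot: [3.12, 0.363, 0.004]
wrist_force: [-4.0, -1.3, 14.0]
opening: 0.0085
grip_force: 45.0
```

Contact is made. I open the fingers, then retract.

>>> {"name": "move_arm", "arguments": {
  "commands": [
    [[0,0,-0.004,0,0,0,0.6],[0,0,0,0,0,0,0.6],[0,0,0,0,0,0,0.6],[0,0,0,0,0,0,0.6],[0,0,0,0,0,0,0.6],[0,0,0,0,0,0,0.6],[0,0,0,0,0,0,0.6],[0,0,0,0,0,0,0.6]]
  ]
}}

```text
t: 9.07
eef_pos: [0.4457, 0.1012, 0.0169]
ee_rot: [-3.12, -0.363, -0.002]
wrist_force: [1.0, 0.5, 1.1]
opening: 0.0344
grip_force: 0.0
```

>>> {"name": "move_arm", "arguments": {
  "commands": [
    [[0,0,-0.02,0,0,0,0.4],[0,0,-0.05,0,0,0,0.4],[0,0,-0.1,0,0,0,0.3],[0,0,-0.18,0,0,0,0],[0,0,-0.24,0,0,0,0],[0,0,-0.24,0,0,0,0],[0,0,-0.24,0,0,0,0],[0,0,-0.2,0,0,0,0]]
  ]
}}

```text
t: 9.73
eef_pos: [0.4455, 0.1015, 0.2106]
ee_rot: [-3.119, -0.364, -0.006]
wrist_force: [1.1, -0.1, -0.4]
opening: 0.0801
grip_force: 0.0
```

Run:
```python
from plan import *
s=env.get_state();print(s["t"],s["eef_pos"],s["opening"])
w=grab("wrist");cv2.imwrite("pics/w3.png",w["image"]);W=cloud(w)
t=grab("top");T=cloud(t);c=grab("scene");C=cloud(c)
cv2.imwrite("pics/t3.png",np.hstack([cv2.resize(t["image"][130:290,190:350],(400,400)),cv2.resize(c["image"][160:320,220:380],(400,400))]))
np.savez("l3.npz",W=W,T=T,C=C)
F=lambda P:P.reshape(-1,3)[np.isfinite(P.reshape(-1,3)).all(1)]
for nm,P in(("w",W),("t",T),("c",C)):
    A=F(P)
    k=(A[:,2]<.012)&(A[:,2]>-.01)&(np.hypot(A[:,0]-.445,A[:,1]-.1)<.045);S=A[k]
    if k.sum()>20:
        m=S.mean(0);v=np.linalg.svd(S-m,full_matrices=False)[2][2];print(nm,"cover",k.sum(),m,v)
```

```text
9.7333 [0.44554431 0.10151759 0.21056491] 0.0801152105314729
w cover 3101 [0.44751762 0.10039084 0.00505561] [0.01652451 0.00666689 0.99984123]
c cover 692 [0.4413874  0.10152053 0.00560719] [ 0.01825645 -0.0070807   0.99980826]
```

View pics/t3.png

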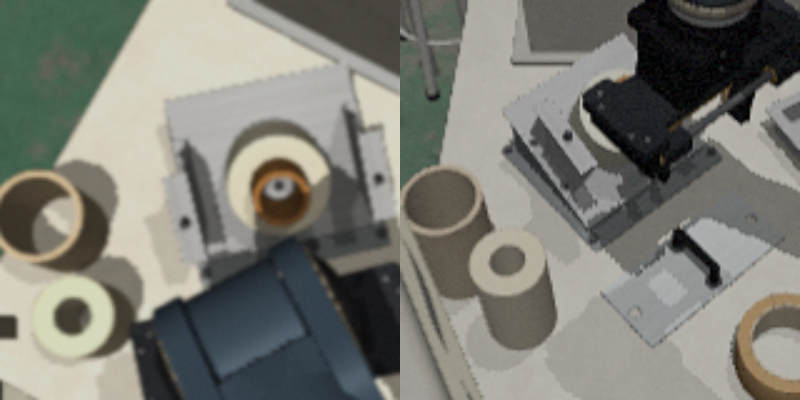

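The left half shows the cream roll and brown core on the spindle, with the core rim centred at crop (281,190), about top px (302,206). The right half shows the cover flat on the worktop with its handle up. Next I fit the core.

Run:
```python
from plan import *
from scipy.optimize import least_squares
L=np.load("l3.npz")
az=np.arctan2(yu[1],yu[0])-np.pi/2
a=np.array([-np.sin(np.radians(25))*np.cos(az),-np.sin(np.radians(25))*np.sin(az),np.cos(np.radians(25))])
ux=np.cross(yu,a);print("axis",a)
for nm in"TWC":
    P=L[nm].reshape(-1,3);P=P[np.isfinite(P).all(1)]
    d=P-cc;h=d@a;x=d@ux;y=d@yu
    # film top & core rim via heights
    k=(np.hypot(x,y)<.06)
    hh,e=np.histogram(h[k],bins=np.arange(-.13,.02,.004));print(nm,[(round(e[i],3),int(hh[i])) for i in np.argsort(-hh)[:6]])
    m=k&(h>-.030)&(h<.0);print(" near core:",m.sum(),h[m].max() if m.any() else None)
    for lo,hi,r in((-.022,.004,None),(-.075,-.035,None)):
        pass
    m=k&(h>-.040)&(h<.005)
    if m.sum()>20:
        f=lambda q:np.hypot(x[m]-q[0],y[m]-q[1])-.025
        r=least_squares(f,[0,0],loss="soft_l1",f_scale=.001);print(" outer cyl fit",r.x,np.abs(f(r.x)).mean())
        top=h[m].max();rim=m&(h>np.percentile(h[m],99)-.004)
        print(" rim",rim.sum(),np.percentile(h[m],[90,97,99]),cv2.minEnclosingCircle(np.stack([x[rim],y[rim]],1).astype(np.float32)))
    m=k&(h<-.04)&(h>-.07)
    if m.sum()>50:
        med=np.median(h[m]);m2=m&(abs(h-med)<.004);print(" film top h",med,m2.sum(),cv2.minEnclosingCircle(np.stack([x[m2],y[m2]],1).astype(np.float32)))
```

```text
axis [-0.4113872  -0.09678207  0.90630779]
T [(np.float64(-0.054), 591), (np.float64(-0.118), 283), (np.float64(-0.122), 275), (np.float64(-0.058), 152), (np.float64(-0.05), 151), (np.float64(-0.014), 112)]
 near core: 258 -0.008301814526026425
 outer cyl fit [-8.78476387e-04 -7.81492918e-05] 0.0030667446180102477
 rim 93 [-0.01097155 -0.00943355 -0.00886575] ((-0.0013744008028879762, 0.0001452057622373104), 0.024555684998631477)
 film top h -0.05213124940904737 816 ((-0.0010143340332433581, -0.00018169349641539156), 0.046222228556871414)
W [(np.float64(-0.054), 3959), (np.float64(-0.014), 1578), (np.float64(-0.046), 534), (np.float64(-0.05), 514), (np.float64(-0.118), 311), (np.float64(-0.122), 234)]
 near core: 2155 -0.009721666354245123
 outer cyl fit [-0.00087758  0.00235339] 0.003542642327503789
 rim 1610 [-0.01133998 -0.01081496 -0.01045864] ((-0.0018663633381947875, 0.0006617402541451156), 0.025056704878807068)
 film top h -0.05168763029590523 4191 ((-0.009606429375708103, 0.0002205592318205163), 0.05046536400914192)
C [(np.float64(-0.054), 117), (np.float64(-0.118), 85), (np.float64(-0.122), 79), (np.float64(-0.058), 34), (np.float64(-0.082), 19), (np.float64(-0.074), 16)]
 near core: 8 -0.010195005097586848
 film top h -0.05292097797267885 158 ((-0.001732722157612443, 0.004107411485165358), 0.045811865478754044)
```

View pics/w3.png

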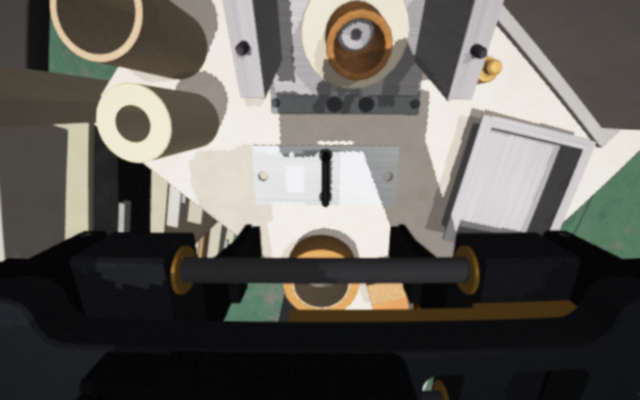

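The wrist view shows the cover at (325,175) and the core rim at about (360,40). The fits give the core centre within 2 mm of the assumed axis.

```bash
cat >> plan.py <<'E'
a=np.array([-.4114,-.0968,.9063]);ux=np.cross(yu,a)
ct=cc-.0016*ux+.0004*yu-.0118*a   # core top
Ra=rot(-a,-yu)
E
python3 - <<'E'
from plan import *
pre=ct+.08*a; g=ct-.0337*a
print(ct,pre,g)
plan([(pre,Ra,.02),(g,Ra,.012)],0)
E
```

```text
[0.57285141 0.10469953 0.14452946] [0.53993941 0.09695553 0.21703346] [0.58671559 0.10796169 0.11398715]
[[[0.119,0.034,-0.008,0,0.0273,0,0],[0.12,0.035,0.002,0.0001,0.0273,0.0001,0],[0.119,0.034,0.013,0,0.0272,0,0],[0.118,0.034,0.023,0.0001,0.0273,0,0],[0.115,0.034,0.032,0,0.0273,0,0],[0,0,0.076,0,0,0,0],[0,0,0.076,0,0,0,0],[0,0,0.075,0,0,0,0]]]
[[[0,0,0.076,0,0,0,0],[0,0,0.076,0,0,0,0],[0,0,0.076,0,0,0,0],[0,0,0.076,0,0,0,0],[0,0,0.076,0,0,0,0],[0,0,0.075,0,0,0,0],[0,0,0.076,0,0,0,0],[0,0,0,0,0,0,0]]]
end [0.5867 0.108  0.114 ] [-2.9993 -0.3482 -0.6651]
```

>>> {"name": "move_arm", "arguments": {
  "commands": [
    [[0.119,0.034,-0.008,0,0.0273,0,0],[0.12,0.035,0.002,0,0.0273,0,0],[0.119,0.034,0.013,0,0.0272,0,0],[0.118,0.034,0.023,0,0.0273,0,0],[0.115,0.034,0.032,0,0.0273,0,0],[0,0,0,0,0,0,0],[0,0,0,0,0,0,0],[0,0,0,0,0,0,0]]
  ]
}}

```text
t: 10.55
eef_pos: [0.5378, 0.0968, 0.2131]
ee_rot: [-3.002, -0.35, -0.651]
wrist_force: [-0.5, -0.4, 0.1]
opening: 0.0869
grip_force: 0.0
```

Run:
```python
from plan import *
s=env.get_state();print(s["eef_pos"],s["opening"])
P=cloud(grab("wrist")).reshape(-1,3);P=P[np.isfinite(P).all(1)]
d=P-ct;h=d@a;x=d@ux;y=d@yu
m=(np.hypot(x,y)<.035)&(abs(h)<.005)
print("rim",m.sum(),np.median(h[m]),cv2.minEnclosingCircle(np.stack([x[m],y[m]],1).astype(np.float32)))
m=(abs(y)>.055)&(abs(y)<.075)&(abs(x)<.04)&(h<.012)&(h>-.03)
print("cheek inner",np.percentile(y[m&(y>0)],[1,5]),np.percentile(y[m&(y<0)],[95,99]))
plan([(ct-.0337*a,Ra,.0155)],0)
```

```text
[0.53778912 0.09682022 0.21311669] 0.08692275736407393
rim 1076 -0.00038487162755774 ((-0.0001819804310798645, 0.0002924646541941911), 0.02489703893661499)
cheek inner [0.07230706 0.07244443] [-0.07269191 -0.07255317]
[[[0.003,0.001,0.093,-0.0001,0.0003,0,0],[0.003,0,0.092,0,0.0003,0.0001,0],[0.004,0.001,0.093,-0.0001,0.0003,0,0],[0.003,0,0.093,-0.0001,0.0003,0,0],[0.002,0.001,0.092,0,0.0003,0,0],[0.003,0,0.093,-0.0001,0.0004,0.0001,0],[0.003,0.001,0.093,-0.0001,0.0003,0,0],[0.003,0,0.092,0,0.0003,0,0]]]
end [0.5867 0.108  0.114 ] [-2.9991 -0.3482 -0.665 ]
```

>>> {"name": "move_arm", "arguments": {
  "commands": [
    [[0.003,0.001,0.093,0,0.0003,0,0],[0.003,0,0.092,0,0.0003,0,0],[0.004,0.001,0.093,0,0.0003,0,0],[0.003,0,0.093,0,0.0003,0,0],[0.002,0.001,0.092,0,0.0003,0,0],[0.003,0,0.093,0,0.0004,0,0],[0.003,0.001,0.08,0,0.0003,0,0],[0.003,0,0.06,0,0.0003,0,0]]
  ]
}}

```text
t: 11.27
eef_pos: [0.5847, 0.1073, 0.1193]
ee_rot: [-2.998, -0.349, -0.665]
wrist_force: [0.7, -0.3, -1.0]
opening: 0.0868
grip_force: 0.0
```

Run:
```python
from plan import *
s=env.get_state();print(s["eef_pos"],s["opening"],s["wrist_force"])
d=s["eef_pos"]-(ct-.0337*a);print("local err",d@ux,d@yu,d@a)
```

```text
[0.58466355 0.10728816 0.11930942] 0.08684211420862993 [ 0.67781783 -0.32538134 -1.02743075]
local err 0.00029923158011478836 -0.0001857023703401163 0.005732978185206124
```

>>> {"name": "move_arm", "arguments": {
  "commands": [
    [[0,0,0.02,0,0,0,0],[0,0,0.013,0,0,0,0],[0,0,0,0,0,0,1],[0,0,0,0,0,0,1],[0,0,0,0,0,0,1],[0,0,0,0,0,0,1],[0,0,0,0,0,0,1],[0,0,0,0,0,0,1]]
  ],
  "squeeze": 40
}}

```text
t: 11.93
eef_pos: [0.5866, 0.1072, 0.1163]
ee_rot: [-2.998, -0.348, -0.668]
wrist_force: [0.2, -0.3, 0.3]
opening: 0.0548
grip_force: 0.0
```

>>> {"name": "move_arm", "arguments": {
  "commands": [
    [[0,0,0,0,0,0,1],[0,0,0,0,0,0,1],[0,0,0,0,0,0,1],[0,0,0,0,0,0,1],[0,0,0,0,0,0,1],[0,0,0,0,0,0,1],[0,0,0,0,0,0,1],[0,0,0,0,0,0,1]]
  ]
}}

```text
t: 12.6
eef_pos: [0.5864, 0.1075, 0.1161]
ee_rot: [-2.997, -0.349, -0.667]
wrist_force: [-3.7, 0.5, 5.4]
opening: 0.0497
grip_force: 40.0
```

>>> {"name": "move_arm", "arguments": {
  "commands": [
    [[0,0,-0.03,0,0,0,1],[0,0,-0.05,0,0,0,1],[0,0,-0.06,0,0,0,1],[0,0,-0.06,0,0,0,1],[0,0,-0.06,0,0,0,1],[0,0,-0.06,0,0,0,1],[0,0,-0.06,0,0,0,1],[0,0,-0.06,0,0,0,1]]
  ]
}}

```text
t: 13.27
eef_pos: [0.558, 0.1001, 0.1755]
ee_rot: [-2.999, -0.348, -0.663]
wrist_force: [0.5, -0.4, -3.5]
opening: 0.0495
grip_force: 40.0
```

Run:
```python
from plan import *
s=env.get_state();print(s["eef_pos"],s["opening"],s["grip_force"],s["wrist_force"],s["joint_pos"].round(2))
d=s["eef_pos"]-(ct-.0337*a);print("local",d@ux,d@yu,d@a, R.from_rotvec(s["ee_rot"]).as_matrix()[:,2],-a)
plan([(s["eef_pos"]+a*.05,Ra,.01)],1)
```

```text
[0.558029   0.10012024 0.17551655] 0.04953474966006874 39.998801326489286 [ 0.46191857 -0.43596527 -3.46155267] [ 0.36  0.24 -0.7   2.13  0.45  0.42 -2.01]
local -0.0009307296809405073 -0.001063639722661548 0.06832480631533387 [ 0.41052778  0.09695296 -0.90667914] [ 0.4114  0.0968 -0.9063]
[[[0,0,-0.067,0,0.0001,0,1],[0,0,-0.066,0,0,0,1],[0,0,-0.067,-0.0001,0.0001,-0.0001,1],[0,0,-0.067,0,0,0,1],[0,0,-0.066,0,0.0001,0,1],[0,0,0,0,0,0,1],[0,0,0,0,0,0,1],[0,0,0,0,0,0,1]]]
end [0.5375 0.0953 0.2208] [-2.9991 -0.3481 -0.665 ]
```

>>> {"name": "move_arm", "arguments": {
  "commands": [
    [[0,0,-0.067,0,0,0,1],[0,0,-0.067,0,0,0,1],[0,0,-0.067,0,0,0,1],[0,0,-0.067,0,0,0,1],[0,0,-0.067,0,0,0,1],[0,0,-0.067,0,0,0,1],[0,0,-0.04,0,0,0,1],[0,0,0,0,0,0,1]]
  ]
}}

```text
t: 13.93
eef_pos: [0.5309, 0.0935, 0.2361]
ee_rot: [-3.0, -0.347, -0.666]
wrist_force: [-0.3, 0.1, -4.0]
opening: 0.0496
grip_force: 40.0
```

Run:
```python
from plan import *
s=env.get_state();print(s["eef_pos"],s["opening"],s["grip_force"],s["wrist_force"],s["joint_pos"].round(2))
# tray refit
P=cloud(grab("top")).reshape(-1,3);Q=np.load("top0.npz")["P"].reshape(-1,3)
for nm,A in(("now",P),("t0",Q)):
    A=A[np.isfinite(A).all(1)];k=(abs(A[:,2]-.04)<.006)&(np.hypot(A[:,0]-.488,A[:,1]+.138)<.125)&(A[:,1]<-.055);T=A[k]
    print(nm,k.sum(),cv2.minAreaRect(T[:,:2].astype(np.float32)),T[:,:2].min(0),T[:,:2].max(0))
    k=(A[:,2]<.012)&(np.hypot(A[:,0]-.488,A[:,1]+.138)<.045);print(" floor z",np.median(A[k,2]))
# roll tilt
z=R.from_rotvec(s["ee_rot"]).as_matrix()[:,2];o=s["eef_pos"]-z*.0337
for n_ in("scene",):
    A=cloud(grab(n_)).reshape(-1,3);A=A[np.isfinite(A).all(1)];d=A-o;h=d@z;rr=np.linalg.norm(d-np.outer(h,z),axis=1)
    k=(abs(rr-.046)<.006)&(h>.043)&(h<.098);print("film side pts",k.sum(),"resid by h",[(lo,float((rr[k&(h>lo)&(h<lo+.02)]-.046).mean().round(4))) for lo in(.043,.06,.078)])
    k=(rr<.055)&(h>.02)&(h<.12);print(np.percentile(h[k],[1,99]))
```

```text
[0.53092156 0.0934915  0.23612885] 0.0496365300186838 39.99798431304352 [-0.27028783  0.05021253 -4.00456132] [ 0.54  0.1  -0.84  2.11  0.19  0.53 -1.76]
now 1481 ((0.48773348331451416, -0.13798262178897858), (0.16152583062648773, 0.15255975723266602), 2.4142112731933594) [ 0.40446466 -0.21666953] [ 0.57074308 -0.05916526]
 floor z 0.0021619080166649374
t0 1485 ((0.487734317779541, -0.1376546025276184), (0.1616543084383011, 0.15191446244716644), 2.37898850440979) [ 0.40445438 -0.21598183] [ 0.57084929 -0.05934673]
 floor z 0.0022632033631493353
film side pts 261 resid by h [(0.043, 0.0005), (0.06, 0.0016), (0.078, 0.0015)]
[0.04039414 0.10004675]
```

Run:
```python
from plan import *
s=env.get_state();Rg=R.from_rotvec(s["ee_rot"]).as_matrix()
Rt=rot([0,0,-1],[-.1,-.995,0])
plan([((.50,.08,.28),Rg,.02),((.488,-.138,.25),Rt,.018),((.488,-.138,.17),Rt,.02)],1)
```

```text
[[[-0.025,0.014,-0.122,0,0,0,1],[-0.025,0.013,-0.121,0,0,0,1],[-0.025,0.014,-0.122,0,0,0,1],[-0.035,0.107,0.001,-0.0018,-0.0106,0.008,1],[-0.032,0.109,0.002,-0.0017,-0.0106,0.0079,1],[-0.03,0.109,0.004,-0.0018,-0.0105,0.008,1],[-0.027,0.109,0.005,-0.0018,-0.0106,0.008,1],[-0.023,0.111,0.007,-0.0018,-0.0106,0.0079,1]]]
[[[-0.021,0.11,0.009,-0.0017,-0.0106,0.008,1],[-0.017,0.112,0.009,-0.0018,-0.0106,0.008,1],[-0.015,0.111,0.011,-0.0018,-0.0105,0.008,1],[-0.011,0.112,0.012,-0.0017,-0.0106,0.0079,1],[-0.008,0.112,0.012,-0.0018,-0.0106,0.008,1],[-0.005,0.112,0.014,-0.0018,-0.0106,0.008,1],[-0.001,0.112,0.014,-0.0018,-0.0106,0.0079,1],[0.001,0.112,0.015,-0.0017,-0.0106,0.008,1]]]
[[[0,0,0.133,0,0,0,1],[0,0,0.134,0,0,0,1],[0,0,0.133,0,0,0,1],[0,0,0.133,0,0,0,1],[0,0,0,0,0,0,1],[0,0,0,0,0,0,1],[0,0,0,0,0,0,1],[0,0,0,0,0,0,1]]]
end [ 0.4879 -0.138   0.17  ] [-3.1376e+00  1.5730e-01  2.0000e-04]
```

>>> {"name": "move_arm", "arguments": {
  "commands": [
    [[-0.025,0.014,-0.122,0,0,0,1],[-0.025,0.013,-0.121,0,0,0,1],[-0.025,0.014,-0.122,0,0,0,1],[-0.035,0.107,0.001,-0.0018,-0.0106,0.008,1],[-0.032,0.109,0.002,-0.0017,-0.0106,0.0079,1],[-0.03,0.109,0.004,-0.0018,-0.0105,0.008,1],[-0.027,0.109,0.005,-0.0018,-0.0106,0.008,1],[-0.023,0.111,0.007,-0.0018,-0.0106,0.0079,1]]
  ]
}}

```text
t: 14.7
eef_pos: [0.4955, -0.0041, 0.268]
ee_rot: [-3.079, -0.156, -0.412]
wrist_force: [0.4, -0.0, -3.7]
opening: 0.0496
grip_force: 40.0
```

>>> {"name": "move_arm", "arguments": {
  "commands": [
    [[-0.021,0.11,0.009,-0.0017,-0.0106,0.008,1],[-0.017,0.112,0.009,-0.0018,-0.0106,0.008,1],[-0.015,0.111,0.011,-0.0018,-0.0105,0.008,1],[-0.011,0.112,0.012,-0.0017,-0.0106,0.0079,1],[-0.008,0.112,0.012,-0.0018,-0.0106,0.008,1],[-0.005,0.112,0.014,-0.0018,-0.0106,0.008,1],[-0.001,0.112,0.014,-0.0018,-0.0106,0.0079,1],[0.001,0.112,0.015,-0.0017,-0.0106,0.008,1]]
  ]
}}

```text
t: 15.37
eef_pos: [0.4889, -0.1381, 0.2492]
ee_rot: [-3.136, 0.157, 0.002]
wrist_force: [0.7, 0.4, -4.3]
opening: 0.05
grip_force: 40.0
```

>>> {"name": "move_arm", "arguments": {
  "commands": [
    [[0,0,0.1,0,0,0,1],[0,0,0.134,0,0,0,1],[0,0,0.133,0,0,0,1],[0,0,0.1,0,0,0,1],[0,0,0.05,0,0,0,1],[0,0,0,0,0,0,1],[0,0,0,0,0,0,1],[0,0,0,0,0,0,1]]
  ]
}}

```text
t: 16.03
eef_pos: [0.4901, -0.1372, 0.1736]
ee_rot: [-3.137, 0.156, -0.006]
wrist_force: [0.1, -0.2, -3.8]
opening: 0.0496
grip_force: 40.0
```

Run:
```python
from plan import *
s=env.get_state();print(s["eef_pos"],s["opening"],s["grip_force"],s["wrist_force"],s["joint_pos"].round(2))
z=R.from_rotvec(s["ee_rot"]).as_matrix()[:,2];print(z);o=s["eef_pos"]-z*.0337
A=cloud(grab("scene")).reshape(-1,3);A=A[np.isfinite(A).all(1)];d=A-o;h=d@z;rr=np.linalg.norm(d-np.outer(h,z),axis=1)
k=(rr<.055)&(h>.02)&(h<.112);print(np.percentile(h[k],[1,99]))
k=(abs(rr-.046)<.008)&(h>.043)&(h<.098);B=A[k]
from scipy.optimize import least_squares
f=lambda q:np.hypot(B[:,0]-q[0]-q[2]*(B[:,2]-.13),B[:,1]-q[1]-q[3]*(B[:,2]-.13))-.046
r=least_squares(f,[o[0],o[1],0,0],loss="soft_l1",f_scale=.001);print(k.sum(),"film axis",r.x)
Rt=rot([0,0,-1],[-.1,-.995,0])
plan([((.488,-.138,.085),Rt,.011)],1)
```

```text
[ 0.4901162  -0.13723164  0.17361514] 0.049560703545723936 39.99815591903939 [ 0.07094779 -0.2009897  -3.8406471 ] [ 0.72  0.32 -0.63  1.95  0.23  0.94 -1.7 ]
[ 3.58229186e-03  7.76076998e-04 -9.99993282e-01]
[0.02125007 0.10073033]
543 film axis [ 0.48859178 -0.1365215   0.00451127 -0.00683306]
[[[-0.002,0.001,0.066,0,-0.0001,0,1],[-0.002,0,0.066,-0.0001,-0.0002,0.0001,1],[-0.001,0.001,0.065,0,-0.0001,0,1],[-0.002,0.001,0.066,0,-0.0001,0,1],[-0.002,0.001,0.066,-0.0001,-0.0002,0.0001,1],[-0.001,0,0.066,0,-0.0001,0,1],[-0.002,0.001,0.065,0,-0.0001,0,1],[-0.002,0.001,0.066,-0.0001,-0.0002,0.0001,1]]]
[[[-0.001,0,0.066,0,-0.0001,0,1],[0,0,0,0,0,0,1],[0,0,0,0,0,0,1],[0,0,0,0,0,0,1],[0,0,0,0,0,0,1],[0,0,0,0,0,0,1],[0,0,0,0,0,0,1],[0,0,0,0,0,0,1]]]
end [ 0.488  -0.1379  0.085 ] [ 3.1376e+00 -1.5730e-01  1.0000e-04]
```

>>> {"name": "move_arm", "arguments": {
  "commands": [
    [[-0.002,0.001,0.07,0,0,0,1],[-0.002,0,0.08,0,0,0,1],[-0.001,0.001,0.08,0,0,0,1],[-0.002,0.001,0.08,0,0,0,1],[-0.002,0.001,0.08,0,0,0,1],[-0.001,0,0.08,0,0,0,1],[-0.002,0.001,0.07,0,0,0,1],[-0.002,0.001,0.04,0,0,0,1]]
  ]
}}

```text
t: 16.75
eef_pos: [0.4863, -0.1375, 0.0838]
ee_rot: [-3.136, 0.155, 0.001]
wrist_force: [-0.8, 0.2, -3.5]
opening: 0.0496
grip_force: 40.0
```

>>> {"name": "move_arm", "arguments": {
  "commands": [
    [[0,0,0.012,0,0,0,1],[0,0,0.012,0,0,0,1],[0,0,0.012,0,0,0,1],[0,0,0.012,0,0,0,1],[0,0,0.012,0,0,0,1],[0,0,0.01,0,0,0,1],[0,0,0,0,0,0,1],[0,0,0,0,0,0,1]]
  ]
}}

```text
t: 17.42
eef_pos: [0.4872, -0.1378, 0.0754]
ee_rot: [-3.137, 0.156, -0.003]
wrist_force: [0.6, -0.9, -3.8]
opening: 0.0503
grip_force: 40.0
```

>>> {"name": "move_arm", "arguments": {
  "commands": [
    [[0,0,0.01,0,0,0,1],[0,0,0.01,0,0,0,1],[0,0,0.006,0,0,0,1],[0,0,0,0,0,0,1],[0,0,0,0,0,0,1],[0,0,0,0,0,0,1],[0,0,0,0,0,0,1],[0,0,0,0,0,0,1]]
  ]
}}

```text
t: 18.08
eef_pos: [0.4872, -0.1378, 0.0714]
ee_rot: [-3.137, 0.156, -0.003]
wrist_force: [1.0, 0.1, -3.9]
opening: 0.0497
grip_force: 40.0
```

>>> {"name": "move_arm", "arguments": {
  "commands": [
    [[0,0,0.006,0,0,0,1],[0,0,0.006,0,0,0,1],[0,0,0.003,0,0,0,1],[0,0,0,0,0,0,1],[0,0,0,0,0,0,1],[0,0,0,0,0,0,1],[0,0,0,0,0,0,1],[0,0,0,0,0,0,1]]
  ]
}}

```text
t: 18.75
eef_pos: [0.4874, -0.1379, 0.0709]
ee_rot: [3.137, -0.156, 0.003]
wrist_force: [-6.2, 0.7, 11.9]
opening: 0.0497
grip_force: 40.0
```

Contact is made. I release slowly and retract straight up.

>>> {"name": "move_arm", "arguments": {
  "commands": [
    [[0,0,-0.004,0,0,0,0.3],[0,0,0,0,0,0,0.2],[0,0,0,0,0,0,0.1],[0,0,0,0,0,0,0],[0,0,0,0,0,0,0],[0,0,0,0,0,0,0],[0,0,0,0,0,0,0],[0,0,0,0,0,0,0]]
  ]
}}

```text
t: 19.42
eef_pos: [0.4872, -0.1377, 0.0696]
ee_rot: [-3.136, 0.156, -0.003]
wrist_force: [-0.4, 0.2, -0.4]
opening: 0.0859
grip_force: 0.0
```

>>> {"name": "move_arm", "arguments": {
  "commands": [
    [[0,0,-0.03,0,0,0,0],[0,0,-0.08,0,0,0,0],[0,0,-0.15,0,0,0,0],[0,0,-0.2,0,0,0,0],[0,0,-0.2,0,0,0,0],[0,0,-0.2,0,0,0,0],[-0.15,0,-0.15,0,0,0,0],[-0.15,0,0,0,0,0,0]]
  ]
}}

```text
t: 20.08
eef_pos: [0.4457, -0.1332, 0.2267]
ee_rot: [3.137, -0.154, 0.019]
wrist_force: [0.2, -0.8, -0.0]
opening: 0.0874
grip_force: 0.0
```

Run:
```python
from plan import *
s=env.get_state();print(s["t"],s["eef_pos"],s["opening"])
c=grab("scene");t=grab("top");C=cloud(c);T=cloud(t)
cv2.imwrite("pics/s4.png",cv2.resize(c["image"][150:300,220:460],None,fx=3,fy=3))
for P in(C,T):
    A=P.reshape(-1,3);A=A[np.isfinite(A).all(1)];r=np.hypot(A[:,0]-.488,A[:,1]+.138)
    k=(r<.06)&(abs(A[:,2]-.063)<.006);B=A[k]
    if k.sum()>30:
        m=B.mean(0);v=np.linalg.svd(B-m,full_matrices=False)[2][2];print("film top",k.sum(),m,v)
    k=(A[:,2]>.09)&(A[:,2]<.11)&(r<.06);print("core",k.sum(),cv2.minEnclosingCircle(A[k,:2].astype(np.float32)) if k.sum()>5 else 0,A[k,2].max() if k.any() else 0)
```

```text
20.0833 [ 0.44572256 -0.13321693  0.22673606] 0.0874145392930255
film top 441 [ 0.4764591  -0.12714425  0.06210087] [-0.00718996  0.00996002  0.99992455]
core 177 ((0.485263854265213, -0.13577093183994293), 0.025870591402053833) 0.10492040443679085
film top 318 [ 0.51534059 -0.13684202  0.06214686] [-0.02993699 -0.00248022 -0.99954871]
core 73 ((0.4979957640171051, -0.1383405327796936), 0.02271239273250103) 0.10497138002822504
```

View pics/s4.png

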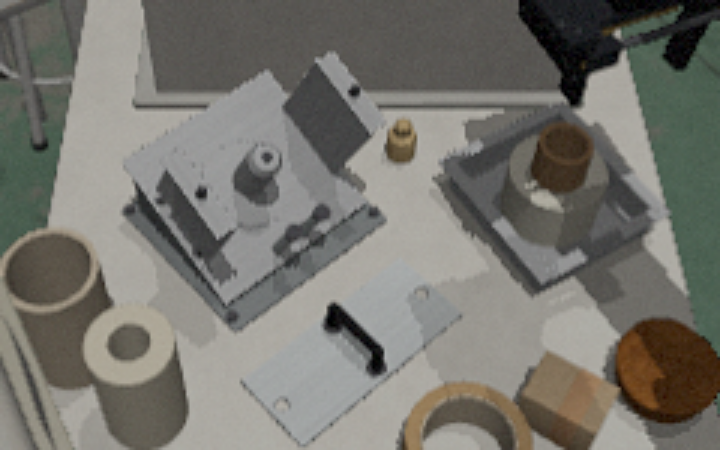

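The roll stands upright in the tray (about 558,190) with its core up. The cover lies flat with its handle at (355,338), the bystanders have not moved, and the gripper is clear. Handing in.

```bash
python3 -c "
from workcell import env
print(env.hand_in())"
```

```text
the job is handed in; nothing more can be done
None
```

I handed the job in after about 20 s of robot time: the cover lies flat on the worktop with its handle up, and the roll stands upright in the tray with its core end up; the hand-in returned no verdict.

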